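# Clear a snapped bamboo slat out of a shelf divider track

## Task

A snapped piece of bamboo is caught in the slotted divider track of the steel shelf. Take the slot scraper, put its blade down into the slot behind the bamboo and push it along the track until the bamboo drops out of the open end into the steel pan below. Then lay the scraper down flat on the shelf in front of the track; do not touch the bamboo with the gripper, and do not disturb the pan or the things standing on the shelf.

Things in the scene. Friction and masses are not known exactly. Their poses are not given: they have to be found in the camera images.
- shelf: Fixed stainless shelf on short legs, 340 mm deep (x; front edge nearest the robot at x=-170), 520 long (y), top 100 above the worktop. Origin at its centre, at worktop level. Lips: 12 mm high along the front, 30 mm along the rear, none at the ends. A divider track runs along y, centred at x=+30. Bystanders stand behind the track; the strip in front holds only the scraper.
- slot_mouth (a point): Centre of the track's open end, on the track floor, 103 mm above the worktop. Axes as shelf; y runs along the slot to the closed end. The track is an aluminium C profile, 42 mm wide, 22 high; its floor is 3 mm above the shelf top; the slot in its top is 22 wide between inturned lips; inside 36 wide, 13 clear under the lips. The slot's upper edge is 19 mm above this point.
- slot_far (a point): Point on the track floor on the slot's centre line, 460 mm along the slot (+y) from slot_mouth. 23 mm further on the black foot of a parked divider closes the track; its upright steel plate is 140 mm wide (x), its top 86 mm above the shelf, 506 mm from slot_mouth.
- scrap_center (a point): Centre of the snapped bamboo slat lying in the track: 28 mm wide (x), 70 long (y, roughly along the slot), 10 thick; square end to the closed side, splintered end (last 8 mm) to the open side. Too wide for the slot, so it leaves only by the open end, where it hardly tips until almost all of it is out: the blade has to reach the open end. It slides with under 1 N.
- scraper_grip (a point): Centre of the scraper's black handle, half-way up. Handle 110 mm long (x), 26 wide (y), 22 high (z). x points from handle to blade, z up as it lies. About 90 g, balance point 10 to 15 mm from here towards the blade. It lies on the shelf in front of the track, blade roughly towards the open end.
- scraper_tip (a point): Middle of the square end of the scraper's stiff white nylon blade, 150 mm from scraper_grip along x. Blade 14 mm wide (y), 5 thick (z), 95 long, at half the handle's height. The handle does not fit in the slot, so the scraper must be pitched blade-down (20 to 45 degrees) for the blade to reach the track floor.
- pan: Stainless pan standing loose on the worktop below the open end, tucked 20 to 40 mm under the shelf end. 265 mm (x) by 162 mm (y), 65 mm high, 3 mm walls, open on top. Origin at the centre of its underside.
- basket_low: Lower bamboo basket, 104 mm wide, 42 mm high; origin at the centre of its underside. Bystander.
- basket_top: Upper bamboo basket, same size, standing on the lower. Bystander.
- timer: Kitchen timer: round grey base 72 mm wide with a white dome and press button, 46 mm high; origin under its centre. Bystander.
- measuring_cup: Steel measuring cup, 68 mm wide, 48 mm high, flat handle 60 mm long along its +x; origin under its centre. Bystander.
- spoon: White ceramic soup spoon; origin under its bowl (48 mm wide), handle along its +x, rising to 36 mm. Bystander.
Not all that is in view belongs to the job. Leave any red or turquoise look-alike of the part that bears scrap_center alone.

How it is judged:
On the way, in this order (a step that is already met when the one before it is completed fails the run):
1. the scraper's blade end is down in the slot, on the closed-end side of the bamboo (z of scraper_tip in the frame of slot_mouth between -0.003 and 0.015 m and x of scraper_tip in the frame of slot_mouth between -0.012 and 0.012 m and y of scraper_tip in the frame of scrap_center above 0.03 m and y of scrap_center in the frame of slot_mouth above 0 m), for 0.1 s.
2. the bamboo passes out of the open end with the blade still down in the slot or just out of its mouth (y of scrap_center in the frame of slot_mouth below -0.01 m and z of scraper_tip in the frame of slot_mouth below 0.017 m and x of scraper_tip in the frame of slot_mouth between -0.02 and 0.02 m and y of scraper_tip in the frame of slot_mouth between -0.08 and 0.07 m), for 0.05 s.
At the end, for the whole second after the job is handed in: the bamboo lies at rest inside the pan, the pan has not been shifted by 30 mm, and the scraper lies still and level (within 0.1 rad) on the shelf top, its handle in the strip in front of the track (x of scrap_center in the frame of pan between -0.132 and 0.132 m and y of scrap_center in the frame of pan between -0.081 and 0.081 m and z of scrap_center in the frame of pan below 0.05 m and linear speed of each of scrap, scraper below 0.02 m/s and x of scraper_grip in the frame of shelf between -0.17 and 0 m and y of scraper_grip in the frame of shelf between -0.26 and 0.26 m and z of scraper_grip in the frame of shelf between 0.1 and 0.12 m and angle between scraper_grip's own x axis and vertical between 1.47 and 1.67 rad and distance of pan from where it was at the start of the episode below 0.03 m); the robot touches nothing.
It fails at once if the gripper fingers push on the bamboo (over 0.5 N) (contact force between the fingers and scrap above 0.5 N).
It fails at once if the arm pushes on the bamboo (over 0.5 N) (contact force between the arm and scrap above 0.5 N).
It fails at once if a basket, the timer, the cup or the spoon is shifted by more than 25 mm (distance of any of basket_low, basket_top, timer, measuring_cup, spoon from where it was at the start of the episode above 0.025 m).
It fails at once if the pan is shifted by more than 30 mm (distance of pan from where it was at the start of the episode above 0.03 m).
It also fails if it takes over 61 s, if anything falls off the work surface, if the arm or the gripper's body presses on something with over 40 N, if the wrist force passes 120 N, or if a joint passes its speed limit or range.

## Robot

A 6-joint arm with a two-finger parallel gripper is mounted at the origin on the work surface. World frame = base frame: x ahead of the robot, y to its left, z up, the work surface at z = 0. Lengths are in m, angles in rad, forces in N, time in s.
With the tool pointing down it reaches from about 0.25 to 0.775 m from the base axis. Payload 4 kg.
Tool frame: the origin (TCP) lies on the centre line of the jaws, within the pads' length; the fingertips stand 25 mm ahead of it and the grasp point (between the pads) lies 6 mm ahead of it; z points along the fingers, y is the line along which they close (so a half turn about z gives the same grasp; the last joint's range is limited). The gripper opens to 94 mm and grips with 3 to 60 N. Pads are 16 mm wide; open, the fingers measure 119 mm over their backs; the gripper's body (75 mm by 177 mm) begins 78 mm behind the grasp point.
Start: joints at [1.172, 0.087, 1.371, -0, 1.684, -0.103], TCP at [0.16, 0.526, 0.231] pointing down, gripper open.
Joint ranges: [-3.1, 3.1], [-0.76, 2.03], [0.27, 2.55], [-1.08, 4.22], [0.17, 2.65], [-2.57, 2.57]. Speed limits (rad/s): [2.79, 2.79, 3.14, 3.14, 3.14, 3.14].

## Interface

Orientations are given as [roll, pitch, yaw] about the fixed x, y, z axes, in that order (R = Rz(yaw) Ry(pitch) Rx(roll)).
In Python, from bench import robot, imaging gives the robot as it stands. The module is installed in compiled form; this text tells all that it offers.
- The arm moves only by the tool drive_tool, never from a script. Its argument "series" is a list of rows, each a list of 3 entries, a list of its own where there are three numbers: the finger opening in m, from 0 to 0.094, then the shift along the tool's x, y, z in m, then the turn, a rotation vector about the tool's x, y, z in rad. A call has 1 to 5 rows; each row is the pose to reach, as a shift and turn from the pose commanded when the call began, along the tool's axes at that moment; what a row does not reach only later rows make up. A row lasts 1/8 s, in which the tool goes at most 62.5 mm and 10.7 degrees, less where a joint would pass 70% of its speed; a pose out of reach is approached as far as the arm can. A call with a gripper value outside its range is refused whole. The fingers move at their own pace and stop on an object; the grip force is fixed at half the most. Time passes only in rows, so rows that repeat a pose let the fingers close. It gives the time, the measured TCP pose, the force, the opening and the grip force at its end, in the units of the state.
- robot.get_obs(): the state, without advancing time (a new reading comes with each control period).
- imaging.snapshot(name): name is "side" or "top"; returns the picture (384x512x3 uint8, red, green, blue); there is no depth.
- imaging.get_calibration(name): a dict with "intrinsics" (3x3 intrinsics, pixels), "position" and "rotation" of the camera in the world. Camera axes: x right, y up, looking along -z (the intrinsics and any distortion apply to the point x, -y, -z); pixel columns grow to the right and rows downward; lengths in m; the calibration is good to about 2 mm. A picture is of the moment at which its call begins. get_calibration takes no time and is no camera call.
- robot.close_job(): hands the job in; it is judged then, once.
The state is a dict: "time": time; "joint_positions": joint angles; "qvel": joint speeds; "joint_torque": joint torques, N m; "tool_pos": TCP position; "ee_rot": TCP orientation; "wrist_force": force on the tool from outside, world axes, zero at the start; "wrist_torque": the same for the moment, N m; "width": finger opening in m; "finger_force": force on a finger pad.
Only numpy, scipy, OpenCV 4.12 (cv2) and the standard library are available. Lean on these libraries where they do the work, as an engineer would, in place of code of your own. Each camera call takes 0.05 s, during which the arm holds its last target. There are 200 camera calls.

## Working session

There is one attempt and no reset: what is moved stays moved. The work goes in short steps, Python scripts to look and compute and a tool call to move; the robot and the scene stay as the last step left them, time stands still between calls to the robot, and variables do not carry over. Pictures are saved under pics/ and viewed, at most 10 in all, crops included, and the job is handed in when it is done.

Besides the shell and the picture viewer there is one more tool, called after ">>>" as a command line: name --argument value ..., lists and objects as JSON in quotes. drive_tool: Moves the arm, as the interface text tells. Its arguments: {"type":"object","properties":{"series":{"type":"array"}},"required":["series"]}

```bash
mkdir -p pics; python3 - <<'E'
from bench import robot, imaging
import cv2
for n in ("side","top"):
    c=imaging.get_calibration(n); print(n,{k:(v.round(4).tolist() if hasattr(v,'round') else v) for k,v in c.items()})
    cv2.imwrite(f"pics/{n}0.png",cv2.resize(imaging.snapshot(n)[:,:,::-1],(800,600),interpolation=cv2.INTER_CUBIC))
print(robot.get_obs())
E
```

```text
side {'intrinsics': [[495.4057, 0.0, 252.1279], [0.0, 495.4057, 191.5591], [0.0, 0.0, 1.0]], 'position': [0.4834, -1.1035, 0.878], 'rotation': [0.9731, 0.0062, -0.1081]}
top {'intrinsics': [[367.2812, 0.0, 254.2773], [0.0, 367.2812, 193.0861], [0.0, 0.0, 1.0]], 'position': [0.4772, -0.0136, 0.9486], 'rotation': [0.1339, 0.0262, -1.5976]}
{'time': 0.1, 'joint_positions': array([ 1.17188713e+00,  8.78658110e-02,  1.37208259e+00,  3.87874804e-06,
        1.68358543e+00, -1.03122699e-01]), 'qvel': array([ 0.00049003, -0.00078109, -0.00221413, -0.00214117, -0.00070835,
        0.00110786]), 'joint_torque': array([ 2.00689414e-03, -3.41251802e+01, -3.03302443e+01,  7.19288411e-02,
        3.03562114e-02, -9.67488268e-05]), 'tool_pos': array([0.16016547, 0.52570628, 0.22943994]), 'ee_rot': array([-3.13966218e+00, -2.03659474e-04,  2.84580639e+00]), 'wrist_force': array([0.83631149, 0.46373994, 1.10957608]), 'wrist_torque': array([-0.00972608,  0.01490894,  0.0502561 ]), 'finger_force': 0.0, 'width': 0.09408463980233134}
```

View pics/side0.png

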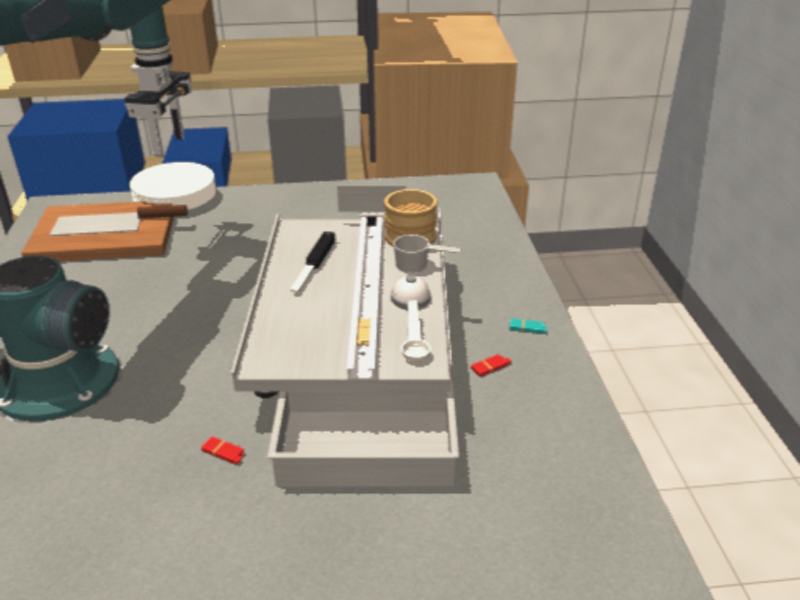

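View pics/top0.png

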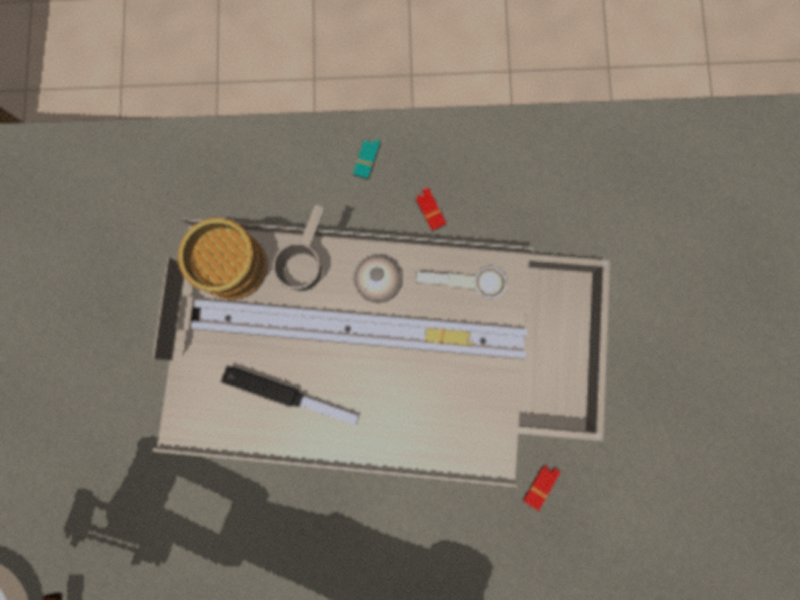

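The side view (800x600) shows the scraper with handle (326,240) and blade tip (296,290), the bamboo at (364,331), and the track's open end at (367,375). In the top view the handle runs (227,377) to (299,398) and the tip is at (357,418). The bamboo is at (448,337), the mouth at (525,341) and the closed end at (195,314).

```bash
cat > h.py <<'E'
from bench import robot, imaging
import numpy as np, cv2
from scipy.spatial.transform import Rotation as Ro
S=512/800
def cam(n):
    c=imaging.get_calibration(n); return np.array(c["intrinsics"]),np.array(c["position"]),Ro.from_euler('xyz',c["rotation"]).as_matrix()
def ray(n,u,v):
    K,p,R=cam(n); d=np.linalg.inv(K)@[u*S,v*S,1]; return p,R@[d[0],-d[1],-d[2]]
def onz(n,u,v,z):
    p,d=ray(n,u,v); return p+d*(z-p[2])/d[2]
def tri(a,b):
    p,d=ray("top",*a); q,e=ray("side",*b)
    s=np.linalg.lstsq(np.c_[d,-e],q-p,rcond=None)[0]; A=p+s[0]*d;B=q+s[1]*e
    return ((A+B)/2).round(4),round(float(np.linalg.norm(A-B)),4)
def proj(n,P):
    K,p,R=cam(n); c=R.T@(np.array(P)-p); c=K@[c[0],-c[1],-c[2]]; return (c[:2]/c[2]/S).round(1)
E
python3 - <<'E'
from h import *
print("tip",tri((357,418),(296,290)))
print("junction",tri((300,399),(313,265)))
print("handle end",tri((227,376),(328,234)))
print("scrap",tri((448,337),(364,331)))
print("mouth",tri((525,341),(366,376)))
for nm,uv in dict(cl=(195,314),m=(525,341),fl=(160,449),fr=(516,482)).items(): print(nm,onz("top",*uv,.115).round(4))
for n in("top","side"):
  im=imaging.snapshot(n)
  c=im[170:290,85:345] if n=="top" else im[115:250,145:310]
  cv2.imwrite(f"pics/{n}1.png",cv2.resize(c[:,:,::-1],None,fx=3 if n=="top" else 4,fy=3 if n=="top" else 4,interpolation=cv2.INTER_CUBIC))
E
```

```text
tip (array([0.4263, 0.0678, 0.1108]), 0.0049)
junction (array([0.457 , 0.1499, 0.1108]), 0.0081)
handle end (array([0.4912, 0.255 , 0.1165]), 0.0048)
scrap (array([ 0.5388, -0.0673,  0.1088]), 0.0042)
mouth (array([ 0.5316, -0.1796,  0.1053]), 0.0075)
cl [0.5809 0.3043 0.115 ]
m [ 0.5273 -0.1776  0.115 ]
fl [0.3876 0.3508 0.115 ]
fr [ 0.3306 -0.154   0.115 ]
```

View pics/top1.png

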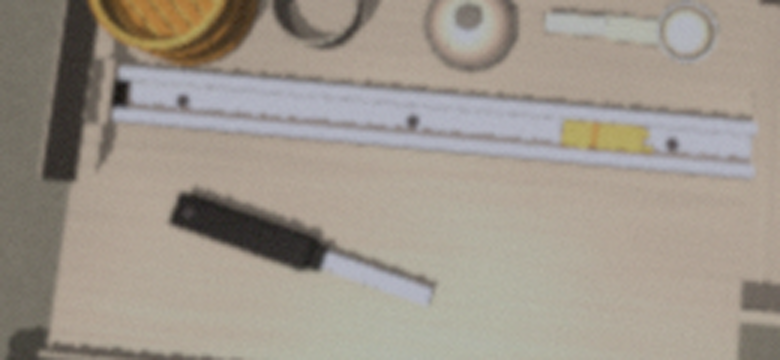

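View pics/side1.png

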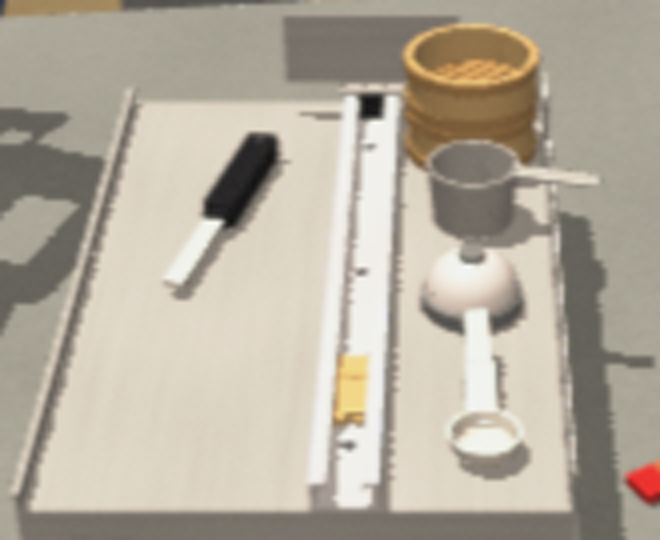

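The crops are clearer. In the top crop the handle centre is at (248,231), the tip at (432,296), the slot centre at the mouth at (753,147), the foot at (130,94) and the bamboo spans x=560 to 650. In the side crop the mouth floor is at (352,505), the tip at (172,284), and the bamboo's far edge is at (352,357).

```bash
cat >> h.py <<'E'
def ct(u,v): return ((u/3+85)/S,(v/3+170)/S)
def cs(u,v): return ((u/4+145)/S,(v/4+115)/S)
E
python3 - <<'E'
from h import *
print("tip",tri(ct(432,296),cs(172,284)), onz("top",*ct(432,296),.1135).round(4),onz("side",*cs(172,284),.1135).round(4))
print("handle",tri(ct(248,231),cs(242,178)), onz("top",*ct(248,231),.122).round(4),onz("side",*cs(242,178),.122).round(4))
m=onz("top",*ct(753,147),.122);f=onz("top",*ct(130,94),.122)
d=f-m; print("mouth",m.round(4),"foot",f.round(4),np.linalg.norm(d).round(4),np.degrees(np.arctan2(-d[0],d[1])))
m2=onz("side",*cs(352,505),.103);f2=onz("side",*cs(372,117),.103);d=f2-m2;print("side",m2.round(4),f2.round(4),np.linalg.norm(d).round(4),np.degrees(np.arctan2(-d[0],d[1])))
for u in(560,650): print("scrap",onz("top",*ct(u,136),.113).round(4))
for v in(357,421): print("scrapS",onz("side",*cs(352,v),.113).round(4))
print("plate",tri(((75/3+85)/S,(0/3+170)/S),cs(460,20)),onz("top",*ct(43,180),.186).round(4))
# shelf corners
print("front corner side", onz("side",*cs(20,490),.112).round(4), onz("side",*cs(130,93),.112).round(4))
print("spoon handle/timer", onz("side",*cs(470,245),.146).round(3))
E
```

```text
tip (array([0.423 , 0.0667, 0.1105]), 0.0035) [0.4215 0.0664 0.1135] [0.425  0.0619 0.1135]
handle (array([0.4756, 0.2052, 0.1116]), 0.0049) [0.4732 0.2025 0.122 ] [0.4781 0.1874 0.122 ]
mouth [ 0.5251 -0.1762  0.122 ] foot [0.5789 0.2934 0.122 ] 0.4726 -6.53022847524737
side [ 0.5323 -0.1785  0.103 ] [0.5854 0.3046 0.103 ] 0.486 -6.271923652965936
scrap [ 0.5381 -0.0329  0.113 ]
scrap [ 0.5362 -0.1009  0.113 ]
scrapS [ 0.5432 -0.0391  0.113 ]
scrapS [ 0.538  -0.1083  0.113 ]
plate (array([0.6497, 0.314 , 0.179 ]), 0.0169) [0.5125 0.3297 0.186 ]
front corner side [ 0.333 -0.152  0.112] [0.3911 0.3523 0.112 ]
spoon handle/timer [0.631 0.037 0.146]
```

```bash
cat >> h.py <<'E'
def Rt(psi,tilt=0):  # tool x opposite to blade; tilt = blade-down pitch, deg
    return Ro.from_euler('z',psi,degrees=True)*Ro.from_euler('x',np.pi)*Ro.from_euler('y',-tilt,degrees=True)
def go(p,psi,tilt=0):
    o=robot.get_obs(); R0=Ro.from_euler('xyz',o["ee_rot"])
    print("shift",R0.inv().apply(np.array(p)-o["tool_pos"]).round(4).tolist(),"rot",(R0.inv()*Rt(psi,tilt)).as_rotvec().round(4).tolist())
E
python3 - <<'E'
from h import *
go([.4755,.204,.20],69.1)
R=Rt(69.1,30).as_matrix(); print(R.round(2), "blade dir = -toolx",-R[:,0].round(2))
E
```

```text
shift [-0.3954, -0.2159, 0.03] rot [-0.0012, 0.001, 1.6398]
[[ 0.31  0.93 -0.18]
 [ 0.81 -0.36 -0.47]
 [-0.5   0.   -0.87]] blade dir = -toolx [-0.31 -0.81  0.5 ]
```

```bash
sed -i "s/from_euler('y',-tilt/from_euler('y',tilt/" h.py; python3 -c "
from h import *
print(-Rt(69.1,30).as_matrix()[:,0].round(2))"
```

```text
[-0.31 -0.81 -0.5 ]
```

>>> drive_tool --series '[[0.06,[-0.05,-0.027,0.004],[0,0,0.18]],[0.06,[-0.1,-0.054,0.008],[0,0,0.36]],[0.06,[-0.15,-0.081,0.012],[0,0,0.54]],[0.06,[-0.2,-0.108,0.016],[0,0,0.72]],[0.06,[-0.25,-0.135,0.02],[0,0,0.9]]]'

```text
time: 0.82
tool_pos: [0.361, 0.3226, 0.2103]
ee_rot: [3.141, -0.0, 1.94]
wrist_force: [-0.8, 0.9, -1.2]
width: 0.0603
finger_force: 0.0
```

```bash
python3 -c "
from h import *
go([.4755,.204,.20],69.1)"
```

```text
shift [-0.152, 0.0639, 0.0103] rot [0.0001, -0.0002, 0.734]
```

>>> drive_tool --series '[[0.06,[-0.03,0.013,0.002],[0,0,0.15]],[0.06,[-0.06,0.026,0.004],[0,0,0.3]],[0.06,[-0.09,0.039,0.006],[0,0,0.45]],[0.06,[-0.12,0.052,0.008],[0,0,0.6]],[0.06,[-0.152,0.064,0.01],[0,0,0.734]]]'

```text
time: 1.45
tool_pos: [0.4759, 0.2053, 0.2002]
ee_rot: [-3.141, 0.0, 1.207]
wrist_force: [0.2, 0.6, -0.0]
width: 0.0599
finger_force: 0.0
```

```bash
python3 - <<'E'
from h import *
go([.4755,.204,.127],69.1)
t=imaging.snapshot("top")[150:270,100:300,::-1]; s=imaging.snapshot("side")[80:210,130:290,::-1]
f=lambda a:cv2.resize(a,(400,300),interpolation=cv2.INTER_CUBIC)
cv2.imwrite("pics/a.png",np.hstack([f(t),f(s)]))
E
```

```text
shift [-0.0013, 0.0001, 0.0732] rot [-0.0004, 0.0001, 0.0014]
```

View pics/a.png

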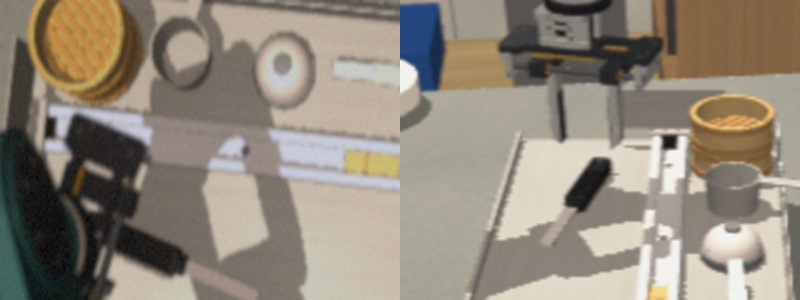

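The gripper straddles the handle, with its jaws across the handle width. Descending now.

>>> drive_tool --series '[[0.06,[0,0,0.03],[0,0,0]],[0.06,[0,0,0.055],[0,0,0]],[0.06,[0,0,0.065],[0,0,0]],[0.06,[0,0,0.0715],[0,0,0]],[0.06,[0,0,0.0715],[0,0,0]]]'

```text
time: 2.17
tool_pos: [0.4754, 0.2065, 0.1293]
ee_rot: [3.141, -0.0, 1.212]
wrist_force: [0.5, 0.3, 0.1]
width: 0.0595
finger_force: 0.0
```

>>> drive_tool --series '[[0.0,[0,0,0],[0,0,0]],[0.0,[0,0,0],[0,0,0]],[0.0,[0,0,0],[0,0,0]],[0.0,[0,0,0],[0,0,0]],[0.0,[0,0,0],[0,0,0]]]'

```text
time: 2.8
tool_pos: [0.4754, 0.2062, 0.1292]
ee_rot: [3.141, -0.0, 1.212]
wrist_force: [-0.6, -0.5, 0.9]
width: 0.0259
finger_force: 30.0
```

>>> drive_tool --series '[[0.0,[0,0,-0.02],[0,0,0]],[0.0,[0,0,-0.05],[0,0,0]],[0.0,[0,0,-0.08],[0,0,0]],[0.0,[0,0,-0.11],[0,0,0]],[0.0,[0,0,-0.11],[0,0,0]]]'

```text
time: 3.42
tool_pos: [0.4766, 0.2065, 0.2415]
ee_rot: [3.137, -0.003, 1.212]
wrist_force: [0.4, -0.3, -2.5]
width: 0.0255
finger_force: 30.0
```

```bash
python3 - <<'E'
from h import *
al=np.radians(6.4); ax=np.array([np.sin(al),np.cos(al),0]); mouth=np.array([.5285,-.1775,.103])
tipT=np.array([-.150,0,.018])
def tcp(along,h,psi=83.6,t=30): return mouth+along*ax+[0,0,h]-Rt(psi,t).apply(tipT)
p=tcp(.185,.06); print(p.round(4)); go(p,83.6,30)
o=robot.get_obs(); tp=o["tool_pos"]+Ro.from_euler('xyz',o["ee_rot"]).apply(tipT); print(tp, proj("top",tp),proj("side",tp))
E
```

```text
[0.5626 0.1265 0.2536]
shift [-0.0446, 0.1087, -0.0118] rot [0.0694, 0.518, -0.2403]
[0.42397593 0.06607328 0.22294155] [349.7 423.9] [288.1 236.1]
```

>>> drive_tool --series '[[0.0,[-0.009,0.022,-0.002],[0.014,0.104,-0.048]],[0.0,[-0.018,0.044,-0.005],[0.028,0.207,-0.096]],[0.0,[-0.027,0.065,-0.007],[0.042,0.311,-0.144]],[0.0,[-0.036,0.087,-0.01],[0.056,0.414,-0.192]],[0.0,[-0.045,0.109,-0.012],[0.069,0.518,-0.24]]]'

```text
time: 4.05
tool_pos: [0.5614, 0.1249, 0.2491]
ee_rot: [-3.134, -0.524, 1.455]
wrist_force: [0.3, 0.0, -0.8]
width: 0.0259
finger_force: 30.0
```

>>> drive_tool --series '[[0.0,[0,0,0],[0,0,0]]]'

```text
time: 4.18
tool_pos: [0.5617, 0.1229, 0.2468]
ee_rot: [-3.128, -0.521, 1.447]
wrist_force: [-0.4, 0.1, -1.4]
width: 0.0256
finger_force: 30.0
```

```bash
cat >> h.py <<'E'
al=np.radians(6.4); ax=np.array([np.sin(al),np.cos(al),0]); mouth=np.array([.5285,-.1775,.103])
tipT=np.array([-.150,0,.018])
def tcp(along,h,psi=83.6,t=30,lat=0): return mouth+along*ax+lat*np.array([ax[1],-ax[0],0])+[0,0,h]-Rt(psi,t).apply(tipT)
def tip():
    o=robot.get_obs(); return o["tool_pos"]+Ro.from_euler('xyz',o["ee_rot"]).apply(tipT)
E
python3 - <<'E'
from h import *
tp=tip(); print(tp,proj("top",tp),proj("side",tp))
t=imaging.snapshot("top")[150:270,200:350,::-1]; s=imaging.snapshot("side")[110:250,150:300,::-1]
f=lambda a,h:cv2.resize(a,(400,h),interpolation=cv2.INTER_CUBIC)
a=np.zeros((373,800,3),np.uint8); a[:320,:400]=f(t,320); a[:,400:]=f(s,373)
cv2.imwrite("pics/b.png",a)
E
```

```text
[0.54639224 0.00271203 0.1565992 ] [399.2 328.9] [363.3 284. ]
```

View pics/b.png

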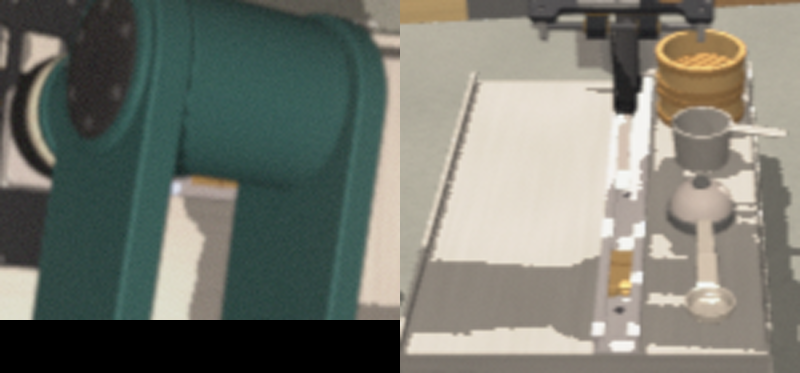

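```bash
python3 - <<'E'
from h import *
s=imaging.snapshot("side")[115:235,190:280,::-1]
cv2.imwrite("pics/c.png",cv2.resize(s,None,fx=5,fy=5,interpolation=cv2.INTER_CUBIC))
o=robot.get_obs(); R=Ro.from_euler('xyz',o["ee_rot"])
for q in ([-.055,0,.018],[-.055,0,.007],[-.15,0,.018],[-.12,0,.018]):
    P=o["tool_pos"]+R.apply(q); u=proj("side",P)*S; print(q,((u-[190,115])*5).round(1))
for a in (.1,.143,.2): print(a,[((proj("side",mouth+ax*a+[l*ax[1],-l*ax[0],.019])*S-[190,115])*5).round() .tolist() for l in(-.011,.011)])
E
```

```text
[-0.055, 0, 0.018] [216.4 172.5]
[-0.055, 0, 0.007] [215.8 162. ]
[-0.15, 0, 0.018] [212.6 325.8]
[-0.12, 0, 0.018] [213.8 276.5]
0.1 [[192.0, 477.0], [235.0, 477.0]]
0.143 [[195.0, 428.0], [237.0, 428.0]]
0.2 [[200.0, 368.0], [240.0, 368.0]]
```

View pics/c.png

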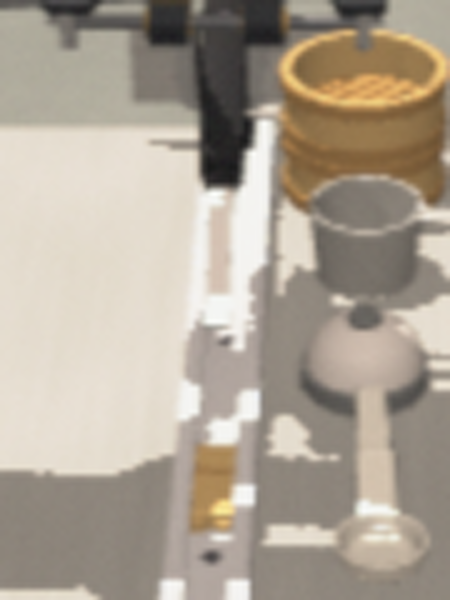

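Side crop: the handle end is at (220,187), the blade runs down to about (217,322), and the slot spans about 197 to 240 at row 405. The bamboo's far end is at row 447. This agrees with the model, so I'll fine-align and lower.

```bash
python3 - <<'E'
from h import *
go(tcp(.178,.03,lat=-.001),83.6,30)
go(tcp(.178,.006,lat=-.001),83.6,30)
E
```

```text
shift [-0.0188, 0.0008, 0.0195] rot [-0.006, 0.0027, -0.0038]
shift [-0.0307, 0.001, 0.0404] rot [-0.006, 0.0027, -0.0038]
```

>>> drive_tool --series '[[0.0,[-0.009,0.0,0.01],[-0.003,0.001,-0.002]],[0.0,[-0.019,0.001,0.0195],[-0.006,0.003,-0.004]],[0.0,[-0.019,0.001,0.0195],[-0.006,0.003,-0.004]]]'

```text
time: 4.7
tool_pos: [0.5605, 0.1192, 0.2224]
ee_rot: [-3.14, -0.524, 1.459]
wrist_force: [-0.1, 0.1, -0.8]
width: 0.0254
finger_force: 30.0
```

```bash
python3 - <<'E'
from h import *
s=imaging.snapshot("side")[145:235,200:290,::-1]
cv2.imwrite("pics/d.png",cv2.resize(s,None,fx=6,fy=6,interpolation=cv2.INTER_CUBIC))
u=lambda P:((proj("side",P)*S-[200,145])*6).round(1).tolist()
print("tip",tip(),u(tip()))
print([u(mouth+ax*.178+[l*ax[1],-l*ax[0],.019]) for l in(-.021,-.011,.011,.021)])
go(tcp(.178,.006,lat=-.001),83.6,30)
E
```

```text
tip [ 0.54764334 -0.00085167  0.13279924] [200.1, 269.3]
[[155.5, 288.9], [177.8, 288.9], [226.6, 288.9], [248.8, 288.5]]
shift [-0.0116, -0.0003, 0.0209] rot [0.0001, -0.0009, 0.0005]
```

View pics/d.png

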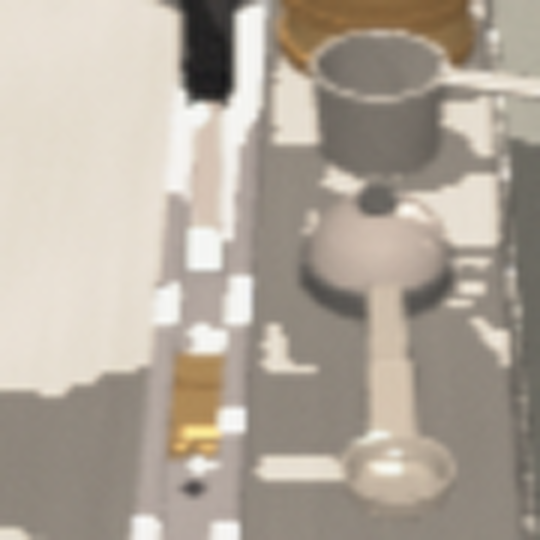

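The blade end is at (205,270) and the slot spans 182 to 227 (centre 204.5), so it is centred. Lowering into the slot.

>>> drive_tool --series '[[0.0,[-0.003,0,0.005],[0,0,0]],[0.0,[-0.006,0,0.0105],[0,0,0]],[0.0,[-0.009,0,0.016],[0,0,0]],[0.0,[-0.0115,0,0.021],[0,0,0]],[0.0,[-0.0115,0,0.021],[0,0,0]]]'

```text
time: 5.38
tool_pos: [0.5615, 0.1195, 0.1999]
ee_rot: [3.14, -0.524, 1.46]
wrist_force: [0.6, 0.8, -0.5]
width: 0.0257
finger_force: 30.0
```

```bash
python3 - <<'E'
from h import *
s=imaging.snapshot("side")[145:235,200:290,::-1]
cv2.imwrite("pics/e.png",cv2.resize(s,None,fx=6,fy=6,interpolation=cv2.INTER_CUBIC))
print("tip",tip(),tip()-mouth)
for a in (.14,.1,.05,-.015): go(tcp(a,.006,lat=-.001),83.6,30)
print(robot.get_obs()["joint_positions"].round(2))
E
```

```text
tip [ 0.54842492 -0.00062327  0.10966641] [0.01992492 0.17687673 0.00666641]
shift [-0.0332, -0.0009, -0.0183] rot [0.0016, -0.0009, 0.0009]
shift [-0.0678, -0.0009, -0.0383] rot [0.0016, -0.0009, 0.0009]
shift [-0.1111, -0.0009, -0.0634] rot [0.0016, -0.0009, 0.0009]
shift [-0.1674, -0.0009, -0.0959] rot [0.0016, -0.0009, 0.0009]
[-0.18  0.1   1.5   0.52  1.58 -0.08]
```

View pics/e.png

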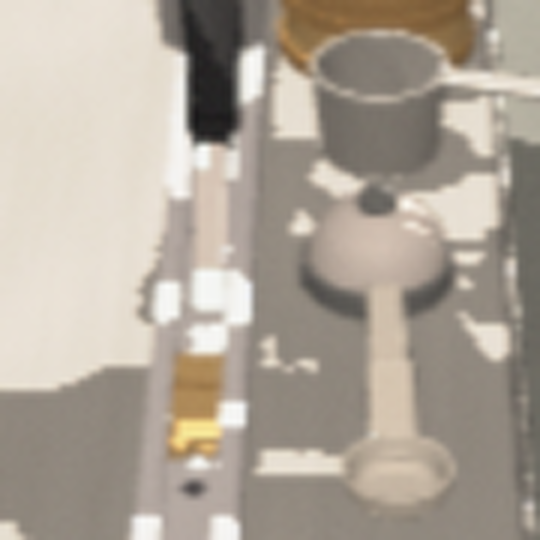

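The blade sits in the slot between the lips, with the tip at about (207,300) and the bamboo's far edge at row 355. There is no contact force, so I'll push.

>>> drive_tool --series '[[0.0,[-0.0105,0,-0.006],[0,0,0]],[0.0,[-0.021,0,-0.012],[0,0,0]],[0.0,[-0.0315,0,-0.018],[0,0,0]],[0.0,[-0.042,0,-0.024],[0,0,0]],[0.0,[-0.0525,0,-0.03],[0,0,0]]]'

```text
time: 6.05
tool_pos: [0.555, 0.0583, 0.2004]
ee_rot: [3.139, -0.524, 1.46]
wrist_force: [-0.4, -0.3, -0.9]
width: 0.0255
finger_force: 30.0
```

>>> drive_tool --series '[[0.0,[-0.0105,0,-0.006],[0,0,0]],[0.0,[-0.021,0,-0.012],[0,0,0]],[0.0,[-0.0315,0,-0.018],[0,0,0]],[0.0,[-0.042,0,-0.024],[0,0,0]],[0.0,[-0.0525,0,-0.03],[0,0,0]]]'

```text
time: 6.68
tool_pos: [0.5483, -0.0015, 0.2]
ee_rot: [3.139, -0.524, 1.461]
wrist_force: [0.4, 0.9, -0.7]
width: 0.0256
finger_force: 30.0
```

```bash
python3 - <<'E'
from h import *
s=imaging.snapshot("side")[145:265,200:290,::-1]
cv2.imwrite("pics/f.png",cv2.resize(s,None,fx=5,fy=5,interpolation=cv2.INTER_CUBIC))
d=tip()-mouth; print("tip along",d@ax,"lat",d@[ax[1],-ax[0],0],"h",d[2], ((proj("side",tip())*S-[200,145])*5).round())
for a in (.0,-.008,-.015): go(tcp(a,.006,lat=-.001),83.6,30)
E
```

```text
tip along 0.05473219590833685 lat 0.0002688851277349248 h 0.006248837237921204 [161. 400.]
shift [-0.0476, -0.0012, -0.0272] rot [0.0027, 0.0006, -0.0001]
shift [-0.0545, -0.0011, -0.0312] rot [0.0027, 0.0006, -0.0001]
shift [-0.0605, -0.0011, -0.0347] rot [0.0027, 0.0006, -0.0001]
```

View pics/f.png

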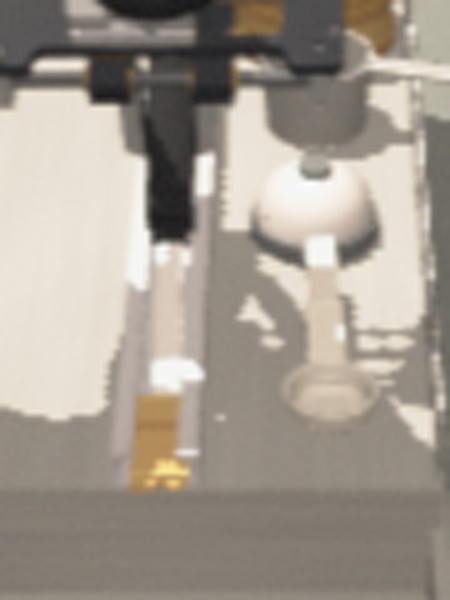

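>>> drive_tool --series '[[0.0,[-0.012,-0.001,-0.007],[0,0,0]],[0.0,[-0.024,-0.002,-0.014],[0,0,0]],[0.0,[-0.036,-0.002,-0.0205],[0,0,0]],[0.0,[-0.048,-0.002,-0.0275],[0,0,0]],[0.0,[-0.06,-0.002,-0.0345],[0,0,0]]]'

```text
time: 7.35
tool_pos: [0.5386, -0.0704, 0.1998]
ee_rot: [3.139, -0.524, 1.46]
wrist_force: [0.1, 0.5, -1.1]
width: 0.0256
finger_force: 30.0
```

>>> drive_tool --series '[[0.0,[-0.004,0,-0.0025],[0,0,0]],[0.0,[-0.004,0,-0.0025],[0,0,0]]]'

```text
time: 7.6
tool_pos: [0.5382, -0.0743, 0.2]
ee_rot: [3.139, -0.525, 1.46]
wrist_force: [-0.8, 0.7, -1.5]
width: 0.0256
finger_force: 30.0
```

```bash
python3 - <<'E'
from h import *
s=imaging.snapshot("side")[145:320,140:320,::-1]
cv2.imwrite("pics/g.png",cv2.resize(s,None,fx=3.4,fy=3.4,interpolation=cv2.INTER_CUBIC))
d=tip()-mouth; print("tip along",d@ax,"lat",d@[ax[1],-ax[0],0],"h",d[2])
E
```

```text
tip along -0.016840051331212916 lat -0.0017144388137134532 h 0.006352642330234512
```

View pics/g.png

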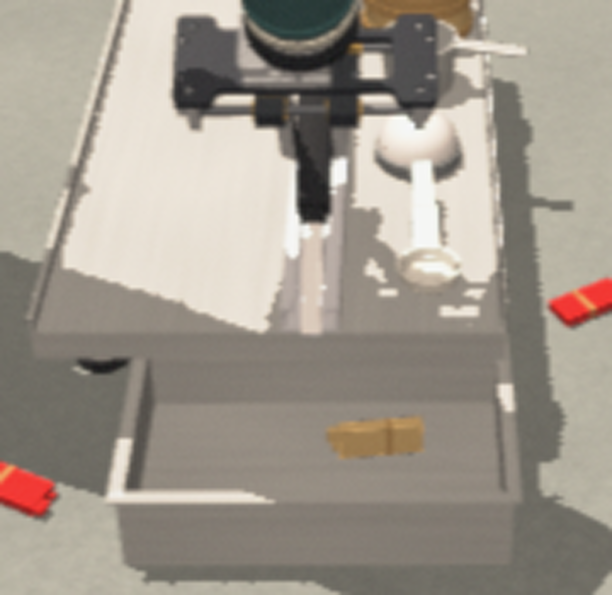

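The bamboo lies in the pan at (376,438). Lift the blade out straight, then level it and return to the lay-down spot.

>>> drive_tool --series '[[0.0,[0.01,0,-0.018],[0,0,0]],[0.0,[0.02,0,-0.035],[0,0,0]],[0.0,[0.03,0,-0.052],[0,0,0]],[0.0,[0.04,0,-0.069],[0,0,0]],[0.0,[0.04,0,-0.069],[0,0,0]]]'

```text
time: 8.28
tool_pos: [0.5387, -0.0742, 0.2825]
ee_rot: [3.133, -0.523, 1.464]
wrist_force: [0.3, -0.0, -0.7]
width: 0.0256
finger_force: 30.0
```

```bash
python3 -c "
from h import *
print(tip()); go([.4765,.2055,.25],69.4,0)"
```

```text
[ 0.52588554 -0.19450824  0.19204908]
shift [0.219, -0.0931, 0.1629] rot [-0.0579, -0.5207, 0.2444]
```

>>> drive_tool --series '[[0.0,[0.022,-0.0093,0.0163],[-0.006,-0.052,0.024]],[0.0,[0.044,-0.0186,0.0326],[-0.012,-0.104,0.049]],[0.0,[0.066,-0.028,0.049],[-0.017,-0.156,0.073]],[0.0,[0.088,-0.037,0.065],[-0.023,-0.208,0.098]],[0.0,[0.11,-0.0465,0.0815],[-0.029,-0.26,0.122]]]'

```text
time: 8.9
tool_pos: [0.5062, 0.0673, 0.2633]
ee_rot: [-3.122, -0.261, 1.329]
wrist_force: [-0.6, 0.1, -1.9]
width: 0.0257
finger_force: 30.0
```

```bash
python3 -c "
from h import *
go([.4765,.2055,.25],69.4,0)"
```

```text
shift [0.1193, -0.061, 0.0469] rot [-0.0349, -0.2599, 0.1201]
```

>>> drive_tool --series '[[0.0,[0.03,-0.015,0.012],[-0.009,-0.065,0.03]],[0.0,[0.06,-0.03,0.0235],[-0.017,-0.13,0.06]],[0.0,[0.09,-0.046,0.035],[-0.026,-0.195,0.09]],[0.0,[0.1193,-0.061,0.047],[-0.035,-0.26,0.12]],[0.0,[0.1193,-0.061,0.047],[-0.035,-0.26,0.12]]]'

```text
time: 9.52
tool_pos: [0.4756, 0.2075, 0.2493]
ee_rot: [-3.14, -0.0, 1.218]
wrist_force: [-0.1, -1.0, -1.4]
width: 0.0257
finger_force: 30.0
```

>>> drive_tool --series '[[0.0,[0,0,0],[0,0,0]]]'

```text
time: 9.65
tool_pos: [0.4768, 0.2043, 0.2502]
ee_rot: [3.141, -0.001, 1.213]
wrist_force: [-0.0, 0.1, -0.7]
width: 0.0259
finger_force: 30.0
```

```bash
python3 -c "
from h import *
go([.4755,.2055,.14],69.4,0); go([.4755,.2055,.1297],69.4,0)"
```

```text
shift [0.0006, -0.0017, 0.1102] rot [0.0003, -0.0008, 0.0016]
shift [0.0006, -0.0017, 0.1205] rot [0.0003, -0.0008, 0.0016]
```

>>> drive_tool --series '[[0.0,[0,0,0.035],[0,0,0]],[0.0,[0,0,0.07],[0,0,0]],[0.0,[0,0,0.1],[0,0,0]],[0.0,[0,0,0.112],[0,0,0]],[0.0,[0,0,0.116],[0,0,0]]]'

```text
time: 10.28
tool_pos: [0.4775, 0.2038, 0.1348]
ee_rot: [3.141, -0.002, 1.211]
wrist_force: [-0.5, 0.6, -0.8]
width: 0.0258
finger_force: 30.0
```

>>> drive_tool --series '[[0.0,[0,0,0.002],[0,0,0]],[0.0,[0,0,0.004],[0,0,0]],[0.0,[0,0,0.0045],[0,0,0]]]'

```text
time: 10.65
tool_pos: [0.4776, 0.205, 0.1311]
ee_rot: [3.139, -0.003, 1.213]
wrist_force: [-0.7, -0.6, -1.6]
width: 0.0256
finger_force: 30.0
```

>>> drive_tool --series '[[0.0,[0,0,0.001],[0,0,0]],[0.0,[0,0,0.002],[0,0,0]],[0.0,[0,0,0.002],[0,0,0]]]'

```text
time: 11.02
tool_pos: [0.4774, 0.2049, 0.1292]
ee_rot: [3.14, -0.002, 1.213]
wrist_force: [-1.2, 0.4, 3.1]
width: 0.026
finger_force: 30.0
```

>>> drive_tool --series '[[0.04,[0,0,0],[0,0,0]],[0.06,[0,0,0],[0,0,0]],[0.06,[0,0,0],[0,0,0]],[0.06,[0,0,0],[0,0,0]]]'

```text
time: 11.52
tool_pos: [0.4772, 0.2048, 0.1282]
ee_rot: [3.141, -0.002, 1.212]
wrist_force: [-0.1, 0.2, 0.6]
width: 0.0594
finger_force: 0.0
```

>>> drive_tool --series '[[0.06,[0,0,-0.02],[0,0,0]],[0.06,[0,0,-0.05],[0,0,0]],[0.06,[0,0,-0.09],[0,0,0]],[0.06,[0,0,-0.13],[0,0,0]],[0.06,[0,0,-0.15],[0,0,0]]]'

```text
time: 12.15
tool_pos: [0.4777, 0.2048, 0.2814]
ee_rot: [3.137, -0.004, 1.213]
wrist_force: [0.2, -1.1, -0.2]
width: 0.0601
finger_force: 0.0
```

The viewing allowance is spent, so I'll check the lay-down numerically from the side camera: the handle blob against the projection of a level handle at the laid pose, and the bamboo's colour blob.

```bash
python3 - <<'E'
from h import *
im=imaging.snapshot("side").astype(int)
m=(im.max(2)<70).astype(np.uint8); m[:,:170]=0;m[:,225:]=0;m[:140]=0;m[195:]=0
n,_,st,ce=cv2.connectedComponentsWithStats(m)
for i in range(1,n):
    if st[i,4]>30: print("dark",st[i].tolist(),ce[i].round(1))
c=np.array([.4755,.205,.111]); x=np.array([-.357,-.934,0]);y=np.array([.934,-.357,0])
P=np.array([proj("side",c+x*a+y*b+[0,0,z])*S for a in(-.055,.055) for b in(-.013,.013) for z in(-.011,.011)])
print("expected bbox",P.min(0),P.max(0),P.mean(0))
y=((im[...,0]-im[...,2]>55)&(im[...,0]-im[...,1]<60)).astype(np.uint8); y[:235]=0
n,_,st,ce=cv2.connectedComponentsWithStats(y)
for i in range(1,n):
    if st[i,4]>30: print("bamboo",st[i].tolist(),ce[i].round(1), onz("side",*(ce[i]/S),.01).round(3))
E
```

```text
dark [198, 149, 17, 23, 199] [206.1 159.7]
expected bbox [194.112 147.52 ] [214.592 172.672] [204.512 159.992]
bamboo [236, 267, 29, 13, 285] [250.4 272.8] [ 0.572 -0.195  0.01 ]
```

```bash
python3 -c "
from bench import robot
print(robot.close_job())"
```

```text
the job is handed in; nothing more can be done
None
```

The bamboo is in the pan, the scraper is laid flat in front of the track, and the job is handed in at about 12 s of robot time; no verdict came back, the last check was numeric from the side camera only, and I viewed 11 pictures, one over the limit of 10.

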